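Hold the mixer's bezel plate over its threaded holes

TASK

The blue bench mixer has a fresh gasket on its rim and is ready to be closed. First take the forceps off its open top and lay them flat on the bare table, clear of the mixer; then take the dark grey bezel plate by its aluminium boss, lower it over the drive shaft without knocking the mixer, window over the display, and hold it level about a centimetre above the gasket with its four screw holes in line with the threaded holes below, so that I can start the screws before it pinches the gasket. Finish while still holding it there, do not set it down or let go, drop nothing on the way, and leave everything else where it stands.

Things in the scene. Friction and masses are not known exactly. Their poses are not given: they have to be found in the camera images.
- mixer_base: Bench mixer, open on top: blue box 96 mm (its x) by 160 mm (its y), fixed. Origin: centre of its underside, on the table; its top face (black gasket on the rim, corner pillars) is 56 mm above. Dial and red rocker on its front (-x, toward the robot, dial 14 mm out). Walls 8 mm; below the rim the hollow beside the forceps is free down to 27 mm above the table. Yaw within 12 degrees of straight.
- bezel_plate: Loose dark grey bezel plate with a bright aluminium boss, 96 (x) x 160 (y) x 5 mm, 0.25-0.36 kg, flat on the table. Origin: centre of its underside; axes as the mixer's when the right way round. 9 mm screw holes in the corners; black-trimmed window at y +36 mm; upright boss at x 0, y -30 mm, a block 44 (x) x 36 (y) mm reaching 35 mm above the underside. Grip it on the flats that face +y and -y, 36 mm apart.
- forceps: Straight steel forceps, 18 mm wide (its x), 125 mm long (its y), 9 mm thick, 22 g. Origin: centre of the underside; z up. At the start they lie flat across the mixer's open top, on the gasket of its front and back walls, roughly along the mixer's x, 26 to 38 mm to the +y side of its centre. The table is 200 mm deep in front of the incubator (front edge 0.37 m ahead of the base axis); the strip between mixer and plate, 10 cm wide or more, is bare.
- shaft_tip (a point): Tip of the mixer's upright 10 mm steel drive shaft, at x 0, y -30 mm in the mixer's frame, 32 mm above its top face. The display (dark module on a green board) is at y +36 mm, the other side.
- boss_top (a point): Centre of the top of the plate's bearing boss, 35 mm above the plate's underside: mouth of the 20 mm bore that runs through boss and plate and takes the drive shaft. Low rims beside the boss's +x and -x sides reach 33 mm out from its axis, 8 mm above the underside.
- thread_front_left (a point): Mouth of the mixer's front (robot side) left threaded hole, in the top face of its corner pillar (x -38, y +70 mm in the mixer's frame, 56 mm above its origin).
- thread_front_right (a point): Mouth of the mixer's front right threaded hole, in the top face of its corner pillar (x -38, y -70 mm in the mixer's frame, 56 mm above its origin).
- thread_back_left (a point): Mouth of the mixer's back left threaded hole, in the top face of its corner pillar (x +38, y +70 mm in the mixer's frame, 56 mm above its origin).
- thread_back_right (a point): Mouth of the mixer's back right threaded hole, in the top face of its corner pillar (x +38, y -70 mm in the mixer's frame, 56 mm above its origin).
- hole_front_left (a point): Centre of the bezel plate's screw hole that belongs over the front (robot side) left thread, on the plate's underside (x -38, y +70 mm in the plate's frame).
- hole_front_right (a point): Centre of the bezel plate's screw hole that belongs over the front right thread, on the plate's underside (x -38, y -70 mm in the plate's frame).
- hole_back_left (a point): Centre of the bezel plate's screw hole that belongs over the back left thread, on the plate's underside (x +38, y +70 mm in the plate's frame).
- hole_back_right (a point): Centre of the bezel plate's screw hole that belongs over the back right thread, on the plate's underside (x +38, y -70 mm in the plate's frame).
- tube_stand: Bystander: green tube rack with capped tubes, 170 x 58 mm, 122 mm high, standing at the left end of the table.
- blue_cap_bottle: Bystander: bottle with a blue cap, 56 mm across, 115 mm high, at the right end, back.
- small_beaker: Bystander: white plastic beaker, 54 mm across, 62 mm high, at the right end.
- bench_timer: Bystander: small white timer, 28 x 66 mm, 58 mm high, at the back of the table, in front of the incubator.
- black_marker: Bystander: black and white marker pen, 124 mm long, 12 mm thick, lying along the foot of the incubator. The incubator's blue door stands at the back of the table; near its right edge a handle stands 30 mm out of it, 250 to 370 mm above the table: do not swing the wrist into it.
- screw_dish: Bystander: round steel dish, 58 mm across, 11 mm high, holding the plate's four screws, at the right end, front.

How it is judged:
On the way, in this order (a step that is already met when the one before it is completed fails the run):
1. the forceps lie flat on the table top, let go, off the mixer (height (world z) of forceps between -0.008 and 0.008 m and angle between forceps's own z axis and vertical below 0.12 rad and contact force between forceps and mixer_base below 0.05 N and contact force between forceps and the fingers below 0.05 N and linear speed of forceps below 0.03 m/s), for 0.2 s.
2. the bezel plate is lifted in the fingers, more than 4 cm above the table (height (world z) of bezel_plate above 0.04 m and contact force between bezel_plate and the fingers above 1 N), for 0.2 s.
At the end, for the whole second after the job is handed in: The plate hangs still in the fingers, touching neither mixer nor forceps, level to 4 degrees, each screw hole within 4 mm sideways of its own thread and 5 to 20 mm above the mixer's top face; the forceps lie flat and free on the table, off the mixer (all of step 1 and horizontal distance between hole_front_left and thread_front_left below 0.004 m and horizontal distance between hole_front_right and thread_front_right below 0.004 m and horizontal distance between hole_back_left and thread_back_left below 0.004 m and horizontal distance between hole_back_right and thread_back_right below 0.004 m and z of hole_front_left in the frame of mixer_base between 0.061 and 0.076 m and z of hole_front_right in the frame of mixer_base between 0.061 and 0.076 m and z of hole_back_left in the frame of mixer_base between 0.061 and 0.076 m and z of hole_back_right in the frame of mixer_base between 0.061 and 0.076 m and angle between bezel_plate's own z axis and vertical below 0.07 rad and contact force between bezel_plate and the fingers above 1 N and contact force between bezel_plate and mixer_base below 0.05 N and contact force between bezel_plate and forceps below 0.05 N and linear speed of bezel_plate below 0.01 m/s); the arm keeps its last pose, push and grip.
It fails at once if the plate knocks the mixer (more than 15 N) (contact force between bezel_plate and mixer_base above 15 N).
It fails at once if the plate is dropped from more than about 3 cm (linear speed of bezel_plate above 0.8 m/s and contact force between bezel_plate and the fingers below 0.02 N).
It fails at once if the forceps are dropped from more than about 3 cm (linear speed of forceps above 0.8 m/s and contact force between forceps and the fingers below 0.02 N).
It fails at once if a bystander is moved by more than 3 cm (distance of any of tube_stand, blue_cap_bottle, small_beaker, bench_timer, black_marker, screw_dish from where it was at the start of the episode above 0.03 m).
It also fails if it takes over 59 s, if anything falls off the work surface, if the arm or the gripper's body presses on something with over 40 N, if the wrist force passes 120 N, or if a joint passes its speed limit or range.

ROBOT

A 7-joint arm with a two-finger parallel gripper is mounted at the origin on a cart in front of the work surface, level with it; the furniture and walls round the work are solid. World frame = base frame: x ahead of the robot, y to its left, z up, the work surface at z = 0. Lengths are in m, angles in rad, forces in N, time in s.
With the tool pointing down it reaches from about 0.425 to 1.025 m from the base axis. Payload 9.4 kg.
Tool frame: the origin (TCP) lies on the front face of the gripper's body, between the roots of the fingers; the fingertips stand 84 mm ahead of it and the grasp point (between the pads) lies 65 mm ahead of it (arm.finger_overhang is the z of the fingertips in the tool frame, in m); z points along the fingers, y is the direction in which the jaws open and shut (so a half turn about z gives the same grasp; the last joint's range is limited). The gripper opens to 93 mm and grips with 3 to 60 N. Pads are 15 mm wide; open, the fingers measure 128 mm over their backs; the gripper's body (75 mm by 188 mm) begins 65 mm behind the grasp point.
Start: joints at [-1.181, 0.599, -0.003, 1.599, 0.002, 0.943, -0.08], TCP at [0.326, 0.647, 0.303] pointing down, gripper open.
Joint ranges: [-2.57, 2.57], [-0.35, 1.97], [-1.29, 1.29], [0.11, 2.56], [-1.05, 4.19], [0.11, 1.86], [-2.63, 2.63]. Speed limits (rad/s): [2.22, 2.22, 3.01, 3.01, 3.14, 3.14, 3.14].

INTERFACE

Orientations are given as a unit quaternion [x, y, z, w].
In Python, from plant import monitor, optics, order, arm gives the robot as it stands.
- The arm moves only by the tool step_arm, never from a script. Its argument "plan" is text: rows parted by semicolons, each of 5 numbers parted by spaces: the shift along the tool's x, y, z in cm, then the turn about the tool's z in degrees, then the gripper command: -1 is fully open, 1 is shut, values between are in proportion. A call has exactly 8 rows; each row is the pose to reach, as a shift and turn from the pose commanded when the call began, along the tool's axes at that moment; what a row does not reach only later rows make up. A row lasts 1/12 s, in which the tool goes at most 41.7 mm and 7.16 degrees, less where a joint would pass 70% of its speed; a pose out of reach is approached as far as the arm can. A call with a gripper value outside its range is refused whole. The fingers move at their own pace and stop on an object; the grip force is fixed at half the most. Time passes only in rows, so rows that repeat a pose let the fingers close, or fill a call up. It gives the time, the measured TCP pose, the force and the opening at its end, in the units of the state.
- monitor.get_state(): the state, without advancing time (a new reading comes with each control period).
- optics.grab_frame(name): name is "scene" or "side" or "wrist"; returns a dict with "color" (384x512x3 uint8, blue, green, red), "z_map" (384x512 float32, m along the optical axis (not along the pixel's ray), 0 where there is no reading), "mtx" (3x3 intrinsics, pixels), "R" (3x3) and "t" (3): a world point X has camera coordinates R X + t; the wrist camera has in their place "tool_from_camera" (4x4, takes a point from camera to tool coordinates, whose origin is the TCP and whose axes are the flange's). Camera axes: x right, y down, z forward; pixel columns grow to the right and rows downward; lengths in m; the calibration is good to about 2 mm. A picture is of the moment at which its call begins: read the wrist's pose just before it.
- order.sign_off(): hands the job in, once; it reports no verdict.
The state is a dict: "time": time; "joint_pos": joint angles; "dq": joint speeds; "effort": joint torques, N m; "tool_pos": TCP position; "tool_rot": TCP orientation; "wrist_force": force on the tool from outside, world axes, zero at the start; "ft_torque": the same for the moment, N m; "width": opening from 0.0 (shut) to 1.0 (fully open).
Only numpy, scipy, OpenCV 4.12 (cv2) and the standard library are available. Lean on these libraries where they do the work, as an engineer would, in place of code of your own. Each camera call takes 0.05 s, during which the arm holds its last target.

## Working session

There is one attempt and no reset: what is moved stays moved. The work goes in short steps, Python scripts to look and compute and a tool call to move; the robot and the scene stay as the last step left them, time stands still between calls to the robot, and variables do not carry over. Pictures are saved under pics/ and viewed, and the job is handed in when it is done.

Besides the shell and the picture viewer there is one more tool, called after "Request:" in YAML: its name, and indented under it one key for each argument. step_arm: Moves the arm, as the interface text tells. Its arguments: {"type":"object","properties":{"plan":{"type":"string"}},"required":["plan"]}

```bash
mkdir -p pics; ls; cat > h.py <<'E'
import numpy as np,cv2
from plant import monitor,optics,order,arm
from scipy.spatial.transform import Rotation as Ro
def grab(n,save=None):
    s=monitor.get_state(); f=optics.grab_frame(n)
    if n=='wrist':
        T=np.eye(4);T[:3,:3]=Ro.from_quat(s['tool_rot']).as_matrix();T[:3,3]=s['tool_pos']
        M=T@f['tool_from_camera']
    else:
        M=np.eye(4);M[:3,:3]=f['R'].T;M[:3,3]=-f['R'].T@f['t']
    f['M']=M
    if save:
        cv2.imwrite('pics/'+save+'.png',f['color']); np.savez('pics/'+save+'.npz',M=M,mtx=f['mtx'],z=f['z_map'],c=f['color'])
    return f
def load(n):
    d=np.load('pics/'+n+'.npz'); return dict(M=d['M'],mtx=d['mtx'],z_map=d['z'],color=d['c'])
def cloud(f):
    h,w=f['z_map'].shape;v,u=np.mgrid[:h,:w];z=f['z_map'];K=f['mtx']
    P=np.stack([(u-K[0,2])/K[0,0]*z,(v-K[1,2])/K[1,1]*z,z],-1)
    return P@f['M'][:3,:3].T+f['M'][:3,3]
def onplane(f,u,v,zp):
    K=f['mtx'];d=f['M'][:3,:3]@np.array([(u-K[0,2])/K[0,0],(v-K[1,2])/K[1,1],1]);o=f['M'][:3,3]
    return o+d*(zp-o[2])/d[2]
def proj(f,X):
    c=f['M'][:3,:3].T@(np.asarray(X)-f['M'][:3,3]);p=f['mtx']@c;return p[:2]/p[2]
E
python3 - <<'E'
from h import *
print(monitor.get_state())
for n in ['scene','side','wrist']:
    f=grab(n,n+'0');print(n,f['M'].round(3).tolist(),f['mtx'].tolist())
print(monitor.get_state()['time'])
E
```

```text
pics
{'time': 0.0, 'joint_pos': array([-1.180662  ,  0.60014282, -0.00257996,  1.60013459,  0.00181793,
        0.9428831 , -0.07977411]), 'dq': array([-9.15815021e-04, -1.64040870e-03,  1.21425504e-03, -1.15281533e-03,
        3.96583248e-05,  9.96346337e-04, -9.21564037e-04]), 'effort': array([-3.44526343e-04, -7.65096831e+01,  1.49735592e+00, -2.52369726e+01,
       -5.24017552e-02,  1.67495012e-02,  1.54179788e-04]), 'tool_pos': array([0.32612259, 0.64710735, 0.30184487]), 'tool_rot': array([ 2.31242359e-01,  9.72895862e-01, -7.74501895e-04, -1.13600261e-04]), 'wrist_force': array([ 0.22176531, -0.31667764,  0.04713604]), 'ft_torque': array([ 0.07069012, -0.03693929,  0.01202821]), 'width': 0.9994639389228525}
scene [[0.559, -0.546, 0.624, -0.414], [-0.829, -0.354, 0.432, -0.647], [-0.015, -0.759, -0.65, 1.021], [0.0, 0.0, 0.0, 1.0]] [[485.4024722964211, 0.0, 249.63873344840854], [0.0, 485.4024722964211, 186.3533230855963], [0.0, 0.0, 1.0]]
side [[-0.906, -0.189, 0.378, -0.041], [-0.423, 0.401, -0.813, 1.122], [0.002, -0.896, -0.444, 0.718], [0.0, 0.0, 0.0, 1.0]] [[438.44484829591437, 0.0, 263.103944042298], [0.0, 438.44484829591437, 193.93516770617305], [0.0, 0.0, 1.0]]
wrist [[0.45, 0.858, 0.247, 0.258], [0.893, -0.432, -0.127, 0.683], [-0.002, 0.278, -0.961, 0.383], [0.0, 0.0, 0.0, 1.0]] [[267.3834632087195, 0.0, 258.80029248884216], [0.0, 267.3834632087195, 191.80266541645167], [0.0, 0.0, 1.0]]
0.15
```

View pics/scene0.png

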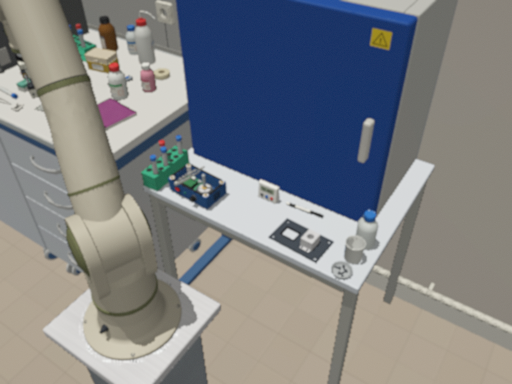

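View pics/side0.png

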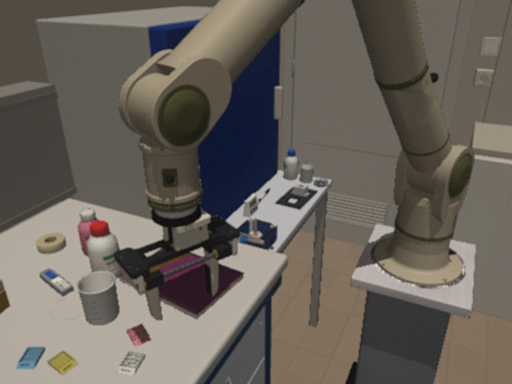

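View pics/wrist0.png

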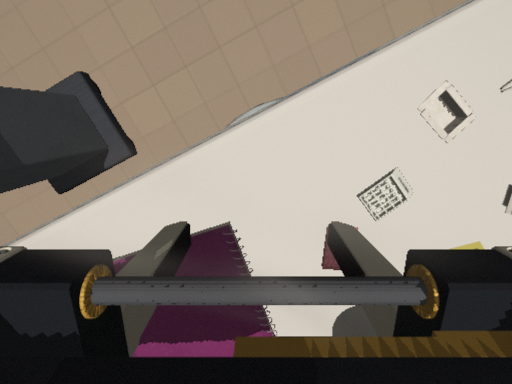

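```bash
python3 - <<'E'
from h import *
f=load('scene0');c=f['color']
cv2.imwrite('pics/s0a.png',cv2.resize(c[150:220,135:235],None,fx=8,fy=8,interpolation=cv2.INTER_CUBIC))
cv2.imwrite('pics/s0b.png',cv2.resize(c[170:285,250:390],None,fx=5,fy=5,interpolation=cv2.INTER_CUBIC))
P=cloud(f)
for (u,v) in [(180,165),(205,190),(160,170),(268,190),(305,210),(300,240),(312,240),(341,270),(356,250),(367,230)]:
    print(u,v,P[v,u].round(3))
E
```

```text
180 165 [0.524 0.289 0.006]
205 190 [0.443 0.115 0.035]
160 170 [0.421 0.278 0.059]
268 190 [ 0.543 -0.052  0.041]
305 210 [ 0.558 -0.176  0.008]
300 240 [ 0.447 -0.222  0.002]
312 240 [ 0.439 -0.262  0.033]
341 270 [ 0.413 -0.367  0.001]
356 250 [ 0.448 -0.386  0.06 ]
367 230 [ 0.513 -0.386  0.079]
```

View pics/s0a.png

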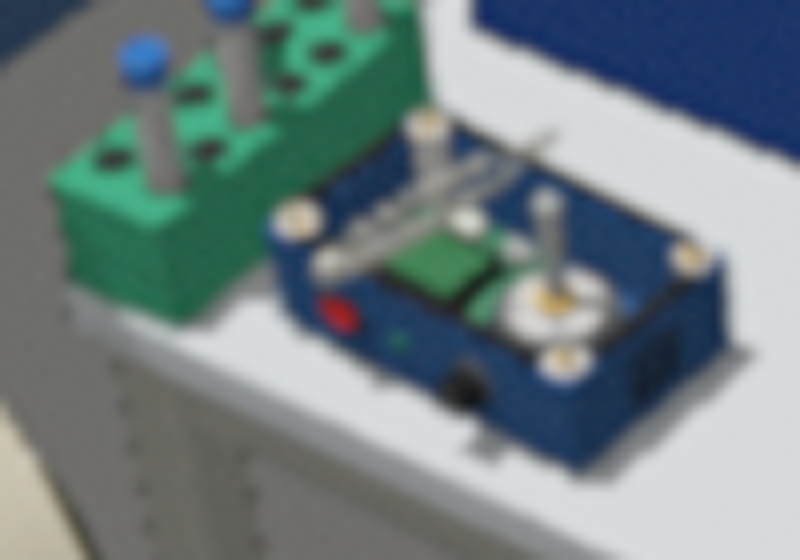

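View pics/s0b.png

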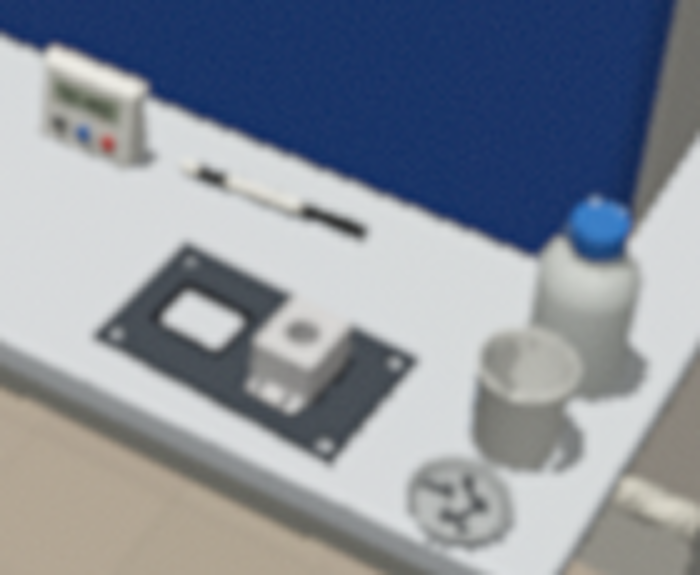

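```bash
cat >> h.py <<'E'
LOC=np.array([[-38,70],[-38,-70],[38,70],[38,-70]])/1000
def fit(pts,loc=LOC):
    p=np.array(pts)[:,:2];cp=p.mean(0);cl=loc.mean(0)
    a=p-cp;b=loc-cl
    th=np.arctan2((b[:,0]*a[:,1]-b[:,1]*a[:,0]).sum(),(a*b).sum())
    R=np.array([[np.cos(th),-np.sin(th)],[np.sin(th),np.cos(th)]])
    t=cp-R@cl
    return t,np.degrees(th),((loc@R.T+t-p)*1000).round(1)
E
python3 - <<'E'
from h import *
f=load('scene0')
m=[onplane(f,135+(u+.5)/8-.5,150+(v+.5)/8-.5,.056) for u,v in [(300,218),(567,360),(428,122),(690,258)]]
print(fit(m))
p=[onplane(f,250+(u+.5)/5-.5,170+(v+.5)/5-.5,.005) for u,v in [(117,332),(325,445),(190,262),(396,362)]]
print(fit(p))
fo=[onplane(f,135+(u+.5)/8-.5,150+(v+.5)/8-.5,.064) for u,v in [(328,262),(545,140)]]
print(fo)
s=monitor.get_state();print(Ro.from_quat(s['tool_rot']).as_matrix().round(3))
E
```

```text
(array([0.45019814, 0.15325821]), np.float64(-3.7927037007168534), array([[-1. ,  0.8],
       [-0.9,  1. ],
       [ 0.1, -1. ],
       [ 1.8, -0.7]]))
(array([ 0.44814462, -0.22271663]), np.float64(-3.3543860991978534), array([[-1.7, -0.5],
       [-0. , -0.3],
       [ 2.2,  1.1],
       [-0.5, -0.4]]))
[array([0.39656264, 0.19098653, 0.064     ]), array([0.5015226 , 0.16771225, 0.064     ])]
[[-0.893  0.45  -0.   ]
 [ 0.45   0.893 -0.001]
 [-0.    -0.001 -1.   ]]
```

Request:
step_arm:
  plan: "-2.5 -2.8 0 0 -1; -5 -5.6 0 0 -1; -7.5 -8.4 0 0 -1; -10 -11.2 0 0 -1; -12.5 -14 0 0 -1; -15 -16.8 0 0 -1; -17.5 -19.6 0 0 -1; -20 -22.4 0 0 -1"

```text
time: 0.82
tool_pos: [0.4042, 0.3556, 0.3027]
tool_rot: [0.231, 0.973, -0.0, 0.0]
wrist_force: [0.7, -0.4, 0.2]
width: 1.002
```

Request:
step_arm:
  plan: "-2.5 -2.7 0 -2 -1; -5 -5.4 0 -4 -1; -7.5 -8.1 0 -7 -1; -10 -10.8 0 -10 -1; -12 -13 0 -13 -1; -13.4 -14.2 0 -14 -1; -13.4 -14.2 0 -14 -1; -13.4 -14.2 0 -14 -1"

```text
time: 1.48
tool_pos: [0.4601, 0.1695, 0.3028]
tool_rot: [0.112, 0.994, 0.0, 0.0]
wrist_force: [-0.3, 0.8, -0.3]
width: 1.002
```

```bash
python3 - <<'E'
from h import *
f=grab('wrist','w1');s=monitor.get_state();print(s['tool_pos'],s['time'],Ro.from_quat(s['tool_rot']).as_matrix().round(3))
cv2.imwrite('pics/w1b.png',cv2.resize(f['color'][:260],None,fx=1.5,fy=1.5))
E
```

```text
[0.45979203 0.17057051 0.30270711] 1.5333 [[-0.975  0.222 -0.   ]
 [ 0.222  0.975  0.   ]
 [ 0.     0.    -1.   ]]
```

View pics/w1b.png

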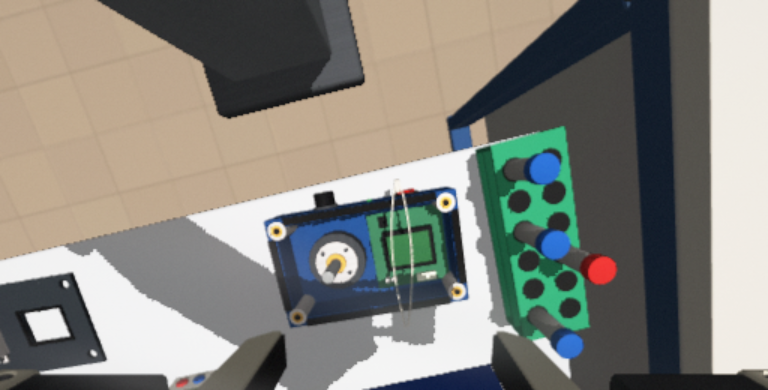

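```bash
python3 - <<'E'
from h import *
f=load('w1')
cv2.imwrite('pics/w1c.png',cv2.resize(f['color'][110:225,165:325],None,fx=5,fy=5,interpolation=cv2.INTER_CUBIC))
E
```

```text
(no output)
```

View pics/w1c.png

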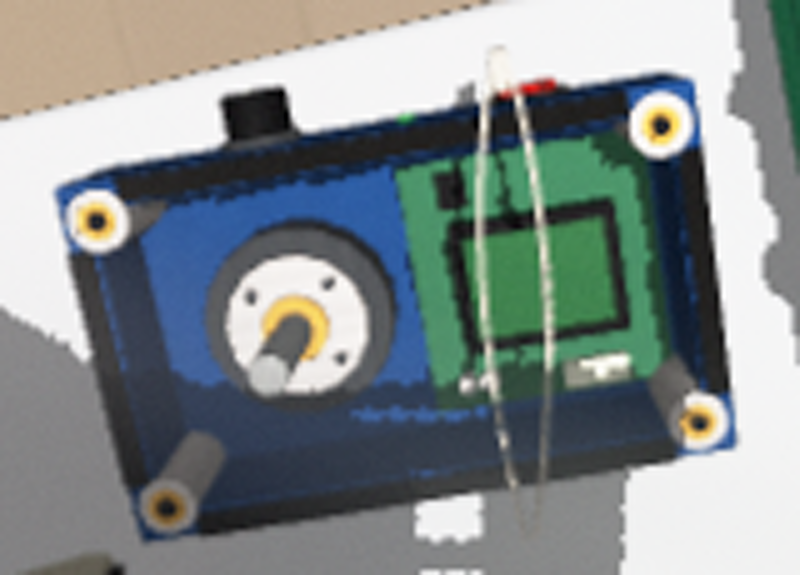

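```bash
python3 - <<'E'
from h import *
f=load('w1')
q=lambda u,v,z:onplane(f,165+(u+.5)/5-.5,110+(v+.5)/5-.5,z)
print(fit([q(u,v,.056) for u,v in [(660,125),(97,221),(700,423),(167,507)]]))
print('shaft',q(267,377,.088))
a,b,m=q(497,48,.0605),q(530,536,.0605),q(516,280,.0605)
print(a,b,m,np.linalg.norm(a-b),np.degrees(np.arctan2(*(b-a)[[1,0]])),(a+b)/2)
P=cloud(f)[110:225,165:325]
print(P[10:14,99:101].round(3))
# rim height
for uv in [(497,52),(486,200),(547,300),(660,105),(100,350),(530,520)]: print(P[uv[1]//5,uv[0]//5].round(3))
E
```

```text
(array([0.45250889, 0.15441253]), np.float64(-3.3911072781486715), array([[-0.1,  0.5],
       [-0.1, -0.3],
       [-0. , -0. ],
       [ 0.2, -0.2]]))
shaft [0.45106215 0.12407814 0.088     ]
[0.39247105 0.19164622 0.0605    ] [0.51337596 0.17329727 0.0605    ] [0.44704096 0.18418267 0.0605    ] 0.12228933353715832 -8.629557678039568 [0.4529235  0.18247175 0.0605    ]
[[[0.393 0.191 0.065]
  [0.393 0.193 0.066]]

 [[0.394 0.191 0.064]
  [0.395 0.192 0.065]]

 [[0.395 0.191 0.065]
  [0.396 0.192 0.065]]

 [[0.397 0.191 0.065]
  [0.397 0.192 0.064]]]
[0.393 0.191 0.065]
[0.432 0.181 0.016]
[0.454 0.19  0.062]
[0.415 0.227 0.055]
[0.442 0.078 0.056]
[ 0.533  0.172 -0.   ]
```

Request:
step_arm:
  plan: "0.5 0.5 2 -2 0.27; 0.9 1 5 -4.2 0.27; 0.9 1 8 -4.2 0.27; 0.9 1 11 -4.2 0.27; 0.9 1 13 -4.2 0.27; 0.9 1 13 -4.2 0.27; 0.9 1 13 -4.2 0.27; 0.9 1 13 -4.2 0.27"

```text
time: 2.2
tool_pos: [0.4533, 0.1831, 0.1735]
tool_rot: [0.074, 0.997, 0.0, 0.0]
wrist_force: [0.5, 0.9, 1.0]
width: 0.479
```

```bash
python3 - <<'E'
from h import *
s=monitor.get_state();print(s['tool_pos'],s['width'],s['time'])
f=grab('wrist','w2')
cv2.imwrite('pics/w2b.png',cv2.resize(f['color'][100:340,120:392],None,fx=2.5,fy=2.5))
E
```

```text
[0.45334909 0.18309905 0.17351894] 0.4792957835987584 2.2
```

View pics/w2b.png

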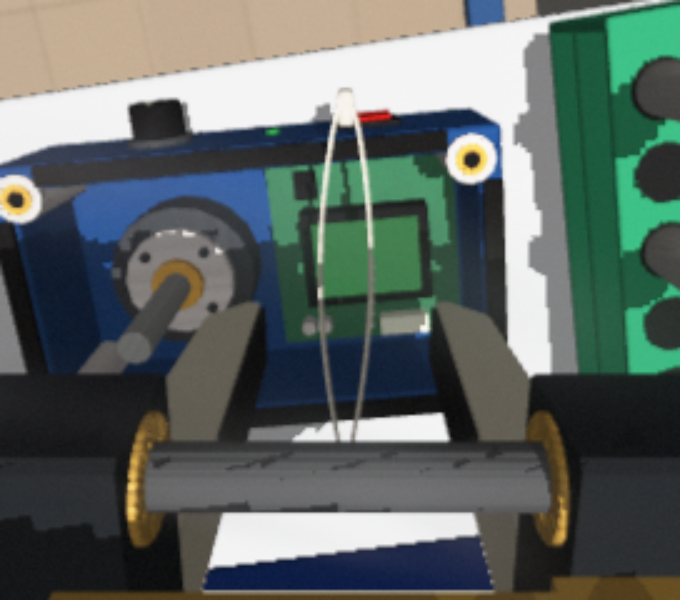

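Request:
step_arm:
  plan: "0 0 1 0 0.3; 0 0 2 0 0.3; 0 0 3 0 0.3; 0 0 3.2 0 0.3; 0 0 3.2 0 0.3; 0 0 3.2 0 0.3; 0 0 3.2 0 0.3; 0 0 3.2 0 0.4"

```text
time: 2.92
tool_pos: [0.4534, 0.182, 0.141]
tool_rot: [0.075, 0.997, 0.0, 0.0]
wrist_force: [-0.6, 1.1, -0.5]
width: 0.321
```

Request:
step_arm:
  plan: "0 0 0 0 1; 0 0 0 0 1; 0 0 0 0 1; 0 0 0 0 1; 0 0 0 0 1; 0 0 0 0 1; 0 0 0 0 1; 0 0 0 0 1"

```text
time: 3.58
tool_pos: [0.4534, 0.182, 0.1409]
tool_rot: [0.075, 0.997, 0.0, 0.0]
wrist_force: [0.2, 0.3, 2.7]
width: 0.17
```

```bash
python3 - <<'E'
from h import *
s=monitor.get_state();print(s['tool_pos'],s['width'],s['time'])
f=grab('wrist','w3')
cv2.imwrite('pics/w3b.png',cv2.resize(f['color'][100:340,120:392],None,fx=2.5,fy=2.5))
E
```

```text
[0.45337055 0.18204811 0.14086112] 0.17020550186919306 3.5833
```

View pics/w3b.png

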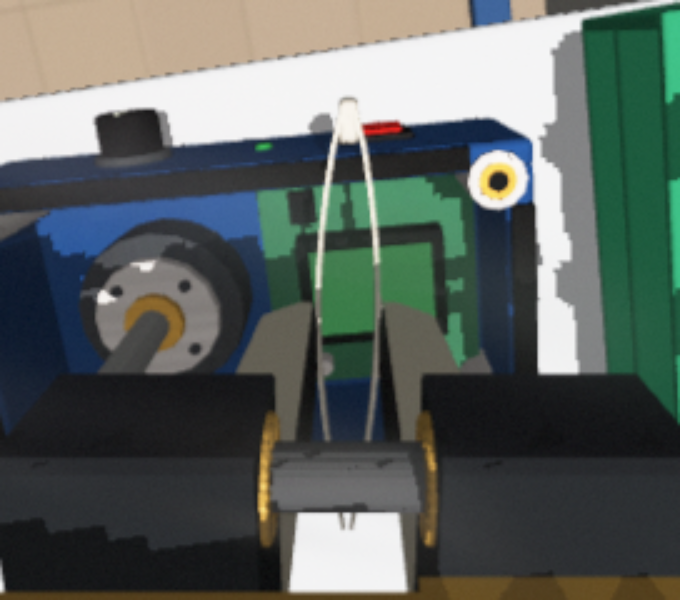

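Request:
step_arm:
  plan: "0 0 -0.3 0 1; 0 0 -1 0 1; 0 0 -2 0 1; 0 0 -3.5 0 1; 0 0 -5 0 1; 0 0 -6 0 1; 0 0 -6 0 1; 0 0 -6 0 1"

```text
time: 4.3
tool_pos: [0.4535, 0.1821, 0.2017]
tool_rot: [0.075, 0.997, 0.0, 0.001]
wrist_force: [0.3, 1.0, -0.8]
width: 0.172
```

```bash
python3 - <<'E'
from h import *
s=monitor.get_state();print(s['tool_pos'],s['width'],s['time'])
f=grab('wrist','w4')
cv2.imwrite('pics/w4b.png',cv2.resize(f['color'][100:340,120:392],None,fx=2.5,fy=2.5))
P=cloud(f);M=(P[...,2]>s['tool_pos'][2]-.09)&(P[...,2]<s['tool_pos'][2]-.06)
x=s['tool_pos'];T=Ro.from_quat(s['tool_rot']).as_matrix();Q=(P-x)@T
k=(abs(Q[...,1])<.013)&(Q[...,2]>.06)&(Q[...,2]<.12)&(Q[...,0]>.012)
q=Q[k];
for a in np.arange(.015,.07,.01):
    r=q[abs(q[:,0]-a)<.005]; print(a,len(r),r[:,2].min() if len(r) else 0, np.median(r[:,2]) if len(r) else 0)
E
```

```text
[0.4534784  0.18206667 0.20165973] 0.17156018307290097 4.3
0.015 59 0.07610931530016293 0.07778926752621652
0.025 61 0.07585960255555964 0.07706597934253116
0.035 63 0.07555970161547279 0.07691426559665013
0.045000000000000005 65 0.07519535271504811 0.07665703705184235
0.05500000000000001 155 0.07495804146424606 0.07623169764434382
0.065 39 0.07472660160719465 0.07657559687573158
```

View pics/w4b.png

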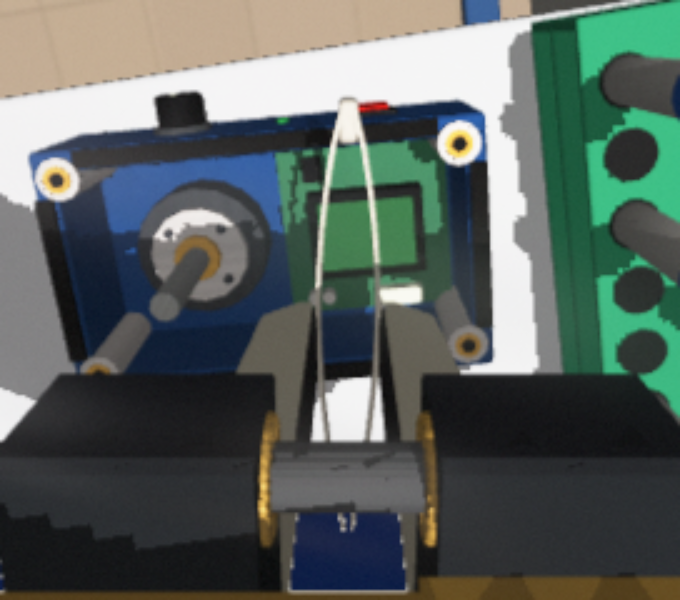

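Request:
step_arm:
  plan: "-0.2 -2 0 0 1; -0.6 -5.5 0 0 1; -1 -9 0 0 1; -1.4 -12.5 0 0 1; -1.8 -16 0 0 1; -2.1 -19 0 0 1; -2.4 -21.6 0 0 1; -2.4 -21.6 0 0 1"

```text
time: 5.02
tool_pos: [0.4438, -0.0401, 0.2001]
tool_rot: [0.078, 0.997, -0.001, -0.001]
wrist_force: [0.8, -0.1, -0.6]
width: 0.173
```

Request:
step_arm:
  plan: "0 0 2 0 1; 0 0 5 0 1; 0 0 8 0 1; 0 0 10 0 1; 0 0 10.6 0 1; 0 0 10.6 0 1; 0 0 10.6 0 1; 0 0 10.6 0 1"

```text
time: 5.68
tool_pos: [0.4447, -0.0347, 0.0942]
tool_rot: [0.074, 0.997, 0.0, -0.001]
wrist_force: [-0.4, 0.6, 0.1]
width: 0.175
```

```bash
python3 - <<'E'
from h import *
s=monitor.get_state();print(s['tool_pos'],s['width'],s['time'],s['wrist_force'])
f=grab('scene','s5')
cv2.imwrite('pics/s5b.png',cv2.resize(f['color'][130:270,160:340],None,fx=4,fy=4,interpolation=cv2.INTER_CUBIC))
f=grab('side','d5')
cv2.imwrite('pics/d5b.png',cv2.resize(f['color'][150:280,190:340],None,fx=4,fy=4,interpolation=cv2.INTER_CUBIC))
E
```

```text
[ 0.44468216 -0.03470956  0.09420933] 0.17485920516749776 5.6833 [-0.38351194  0.56556039  0.06839892]
```

View pics/s5b.png

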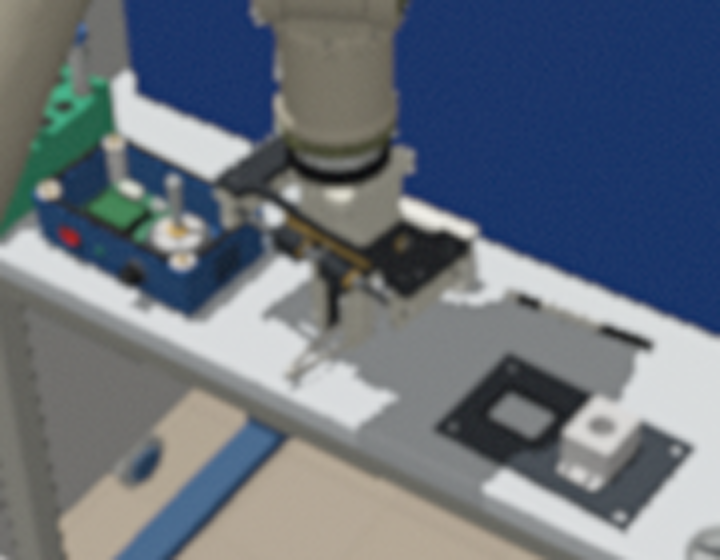

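View pics/d5b.png

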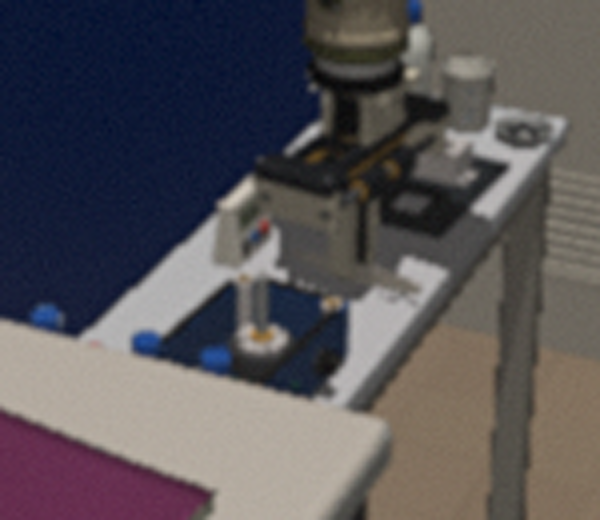

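Request:
step_arm:
  plan: "0 0 0.2 0 1; 0 0 0.4 0 1; 0 0 0.6 0 1; 0 0 0.7 0 1; 0 0 0.8 0 1; 0 0 0.8 0 1; 0 0 0.8 0 1; 0 0 0.8 0 1"

```text
time: 6.45
tool_pos: [0.445, -0.0351, 0.087]
tool_rot: [0.075, 0.997, -0.0, 0.0]
wrist_force: [-0.0, 0.4, -0.2]
width: 0.173
```

Just above contact (within about 1–2 mm); lower a touch and open.

Request:
step_arm:
  plan: "0 0 0.1 0 1; 0 0 0.1 0 1; 0 0 0.1 0 0.4; 0 0 0.1 0 0.4; 0 0 0.1 0 0.4; 0 0 0.1 0 0.4; 0 0 0.1 0 0.4; 0 0 0.1 0 0.4"

```text
time: 7.12
tool_pos: [0.4449, -0.0351, 0.0857]
tool_rot: [0.075, 0.997, -0.0, 0.0]
wrist_force: [0.7, -0.6, 0.0]
width: 0.303
```

Request:
step_arm:
  plan: "0 0 -0.5 0 0.4; 0 0 -2 0 0.4; 0 0 -5 0 0.4; 0 0 -9 0 0.4; 0 0 -13 0 0.4; 0 0 -17 0 0; 0 0 -20 0 -0.5; 0 0 -20 0 -1"

```text
time: 7.78
tool_pos: [0.4462, -0.0349, 0.2912]
tool_rot: [0.075, 0.997, -0.0, 0.004]
wrist_force: [0.8, 0.2, -0.4]
width: 0.462
```

```bash
python3 - <<'E'
from h import *
s=monitor.get_state();print(s['tool_pos'],s['width'],s['time'],s['wrist_force'],Ro.from_quat(s['tool_rot']).as_matrix().round(3))
f=grab('wrist','w6')
cv2.imwrite('pics/w6b.png',cv2.resize(f['color'],None,fx=1.5,fy=1.5))
E
```

```text
[ 0.44621932 -0.03493203  0.2911637 ] 0.4620783858494786 7.7833 [ 0.80701362  0.18539898 -0.43316832] [[-0.989  0.149  0.008]
 [ 0.149  0.989 -0.001]
 [-0.008 -0.    -1.   ]]
```

View pics/w6b.png

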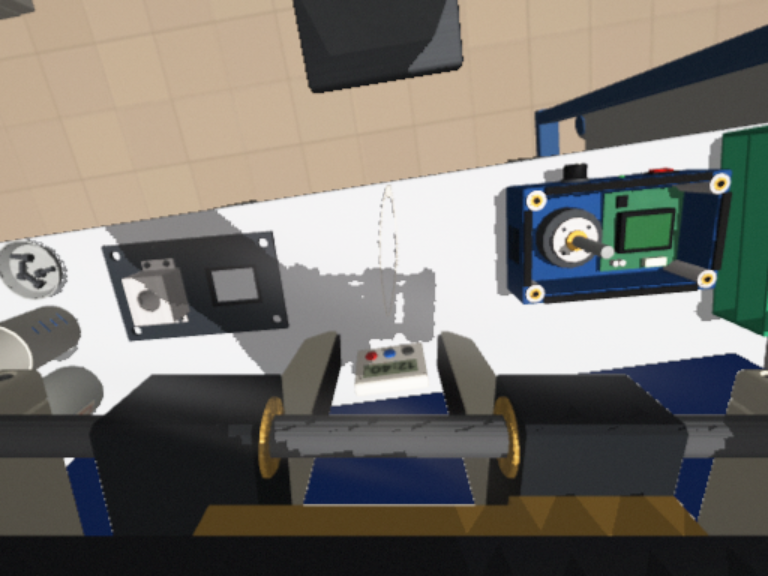

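Request:
step_arm:
  plan: "-0.4 -2.5 0 -1 0; -0.9 -6 0 -2 0; -1.5 -9.5 0 -3 0; -2 -13 0 -4 -0.3; -2.5 -16.5 0 -5 -0.4; -2.9 -19.5 0 -5.2 -0.4; -3.2 -21.6 0 -5.2 -0.4; -3.2 -21.6 0 -5.2 -0.4"

```text
time: 8.5
tool_pos: [0.4431, -0.258, 0.2841]
tool_rot: [0.032, 0.999, -0.0, -0.001]
wrist_force: [-0.1, 0.0, 0.2]
width: 0.701
```

Request:
step_arm:
  plan: "0 0 0 0 -0.4; 0 0 0 0 -0.4; 0 0 0 0 -0.4; 0 0 0 0 -0.4; 0 0 0 0 -0.4; 0 0 0 0 -0.4; 0 0 0 0 -0.4; 0 0 0 0 -0.4"

```text
time: 9.17
tool_pos: [0.4445, -0.2533, 0.2858]
tool_rot: [0.029, 1.0, -0.0, 0.0]
wrist_force: [-0.3, 0.4, 0.5]
width: 0.702
```

```bash
python3 - <<'E'
from h import *
f=grab('wrist','w7')
s=monitor.get_state();print(s['tool_pos'],s['width'],s['time'],Ro.from_quat(s['tool_rot']).as_matrix().round(3))
cv2.imwrite('pics/w7b.png',cv2.resize(f['color'][:270],None,fx=1.5,fy=1.5))
cv2.imwrite('pics/w7c.png',cv2.resize(f['color'][110:230,180:340],None,fx=5,fy=5,interpolation=cv2.INTER_CUBIC))
E
```

```text
[ 0.44447987 -0.25340032  0.28579446] 0.6966058697082396 9.2167 [[-0.998  0.058  0.   ]
 [ 0.058  0.998 -0.   ]
 [-0.    -0.    -1.   ]]
```

View pics/w7b.png

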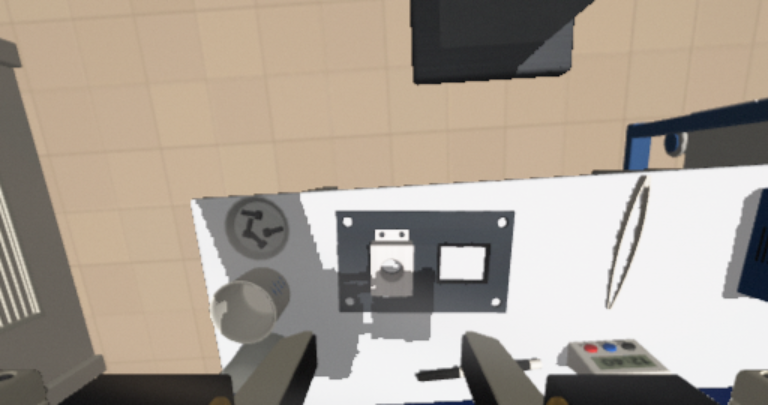

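View pics/w7c.png

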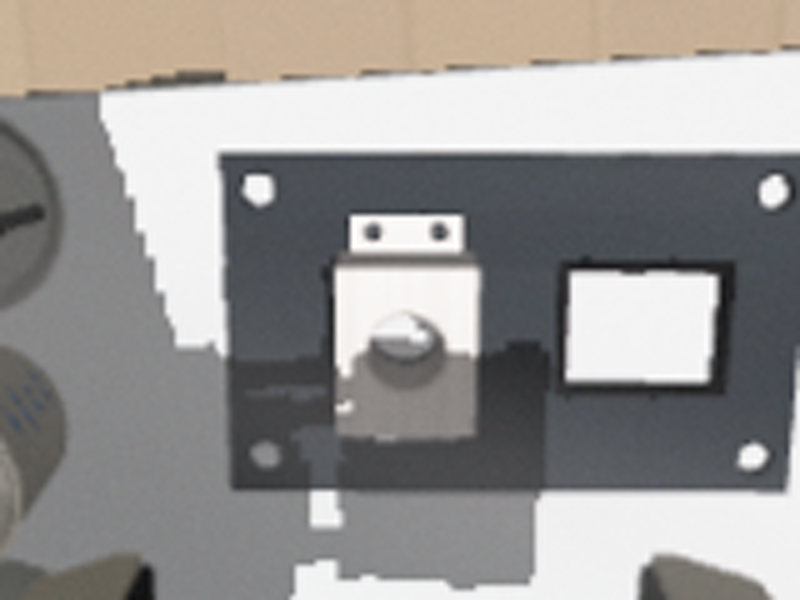

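```bash
python3 - <<'E'
from h import *
f=load('w7')
q=lambda u,v,z:onplane(f,180+(u+.5)/5-.5,110+(v+.5)/5-.5,z)
t,th,r=fit([q(u,v,.003) for u,v in [(773,191),(259,190),(752,457),(265,455)]]);print(t,th,r)
a=np.radians(th);print('boss',t+np.array([.03*np.sin(a),-.03*np.cos(a)]), q(406,350,.035))
top=[q(u,v,.035) for u,v in [(335,264),(482,264),(478,438),(335,438)]];print(np.mean(top,0),top)
E
```

```text
[ 0.45120308 -0.22124685] -3.521971717567272 [[-0.1  0.5]
 [-0.4 -0.5]
 [ 0.2  0.3]
 [ 0.3 -0.3]]
boss [ 0.44936014 -0.25119019] [ 0.44838263 -0.25084254  0.035     ]
[ 0.44908911 -0.25050551  0.035     ] [array([ 0.42523958, -0.26735719,  0.035     ]), array([ 0.42738513, -0.2305793 ,  0.035     ]), array([ 0.47294422, -0.23347768,  0.035     ]), array([ 0.47078752, -0.27060787,  0.035     ])]
```

Request:
step_arm:
  plan: "-0.2 0.1 2 0.2 -0.4; -0.4 0.3 5 0.2 -0.4; -0.4 0.3 8 0.2 -0.4; -0.4 0.3 11 0.2 -0.4; -0.4 0.3 13 0.2 -0.4; -0.4 0.3 14.5 0.2 -0.4; -0.4 0.3 14.5 0.2 -0.4; -0.4 0.3 14.5 0.2 -0.4"

```text
time: 9.88
tool_pos: [0.4486, -0.2504, 0.1404]
tool_rot: [0.031, 1.0, 0.0, -0.001]
wrist_force: [0.6, -0.4, -0.5]
width: 0.704
```

```bash
python3 - <<'E'
from h import *
s=monitor.get_state();print(s['tool_pos'],s['width'],s['time'])
f=grab('wrist','w8')
cv2.imwrite('pics/w8b.png',cv2.resize(f['color'][100:340,120:392],None,fx=2.5,fy=2.5))
E
```

```text
[ 0.44860193 -0.25044304  0.1403937 ] 0.7041333349380908 9.8833
```

View pics/w8b.png

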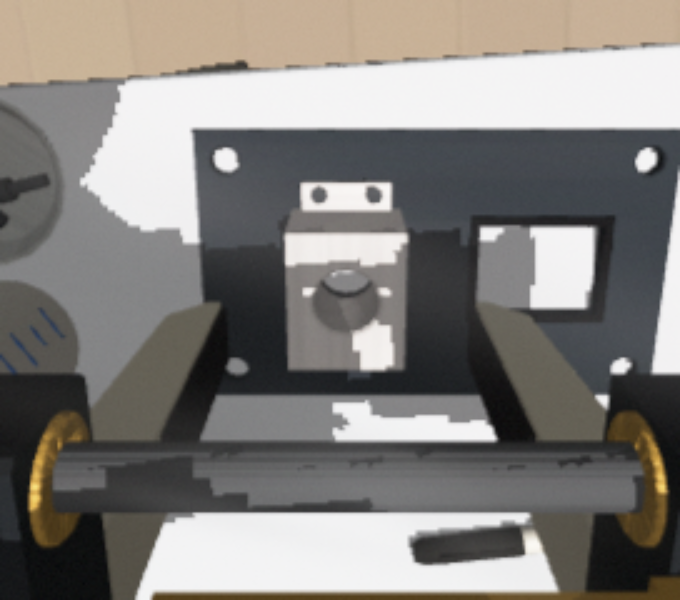

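Request:
step_arm:
  plan: "0 0 1.5 0 -0.4; 0 0 3 0 -0.4; 0 0 4 0 -0.4; 0 0 4.6 0 -0.4; 0 0 4.6 0 -0.4; 0 0 4.6 0 -0.4; 0 0 4.6 0 0; 0 0 4.6 0 0.2"

```text
time: 10.6
tool_pos: [0.4489, -0.251, 0.0956]
tool_rot: [0.031, 1.0, -0.0, 0.001]
wrist_force: [1.5, -0.5, 0.4]
width: 0.599
```

Request:
step_arm:
  plan: "0 0 0 0 1; 0 0 0 0 1; 0 0 0 0 1; 0 0 0 0 1; 0 0 0 0 1; 0 0 0 0 1; 0 0 0 0 1; 0 0 0 0 1"

```text
time: 11.27
tool_pos: [0.4487, -0.2508, 0.095]
tool_rot: [0.031, 1.0, -0.0, 0.0]
wrist_force: [-1.1, -0.4, 5.0]
width: 0.385
```

```bash
python3 - <<'E'
from h import *
s=monitor.get_state();print(s['tool_pos'],s['width'],s['time'],s['wrist_force'])
E
```

```text
[ 0.448688   -0.25084187  0.09495801] 0.38499367058929435 11.2667 [-1.10018929 -0.37453426  5.02040176]
```

Request:
step_arm:
  plan: "0 0 -0.3 0 1; 0 0 -0.8 0 1; 0 0 -1.5 0 1; 0 0 -2.5 0 1; 0 0 -4 0 1; 0 0 -5.5 0 1; 0 0 -7 0 1; 0 0 -8 0 1"

```text
time: 11.93
tool_pos: [0.4487, -0.2509, 0.1767]
tool_rot: [0.031, 1.0, -0.0, 0.001]
wrist_force: [0.2, 0.6, -3.3]
width: 0.386
```

Request:
step_arm:
  plan: "0 0 -1 0 1; 0 0 -2.5 0 1; 0 0 -4 0 1; 0 0 -5 0 1; 0 0 -5 0 1; 0 0 -5 0 1; 0 0 -5 0 1; 0 0 -5 0 1"

```text
time: 12.6
tool_pos: [0.4482, -0.2506, 0.224]
tool_rot: [0.031, 1.0, 0.0, -0.001]
wrist_force: [1.0, -0.8, -2.5]
width: 0.383
```

```bash
python3 - <<'E'
from h import *
s=monitor.get_state();print(s['tool_pos'],s['width'],s['time'],s['wrist_force'],s['ft_torque'],s['tool_rot'])
f=grab('wrist','w9')
cv2.imwrite('pics/w9b.png',cv2.resize(f['color'][60:340],None,fx=1.5,fy=1.5))
P=cloud(f);K=P[...,2]
T=Ro.from_quat(s['tool_rot']).as_matrix();Q=(P-s['tool_pos'])@T
# plate top points
m=(abs(Q[...,2]-.09)<.012)&(Q[...,0]>-.02)&(Q[...,0]<.07)&(abs(Q[...,1])<.13)
q=Q[m];A=np.c_[q[:,0],q[:,1],np.ones(len(q))]
for _ in range(5):
    c=np.linalg.lstsq(A,q[:,2],rcond=None)[0];e=abs(A@c-q[:,2]);k=e<.0025;A=A[k];q=q[k]
print(len(q),c,np.degrees(c[:2]))
E
```

```text
[ 0.44824096 -0.25064569  0.22397781] 0.38334979033729866 12.6 [ 0.99861542 -0.84360475 -2.53635763] [-0.00778926 -0.06547634  0.01361681] [ 3.08965381e-02  9.99522369e-01  2.63391461e-04 -6.07357010e-04]
13550 [0.00575075 0.00171091 0.09043216] [0.32949344 0.09802794]
```

View pics/w9b.png

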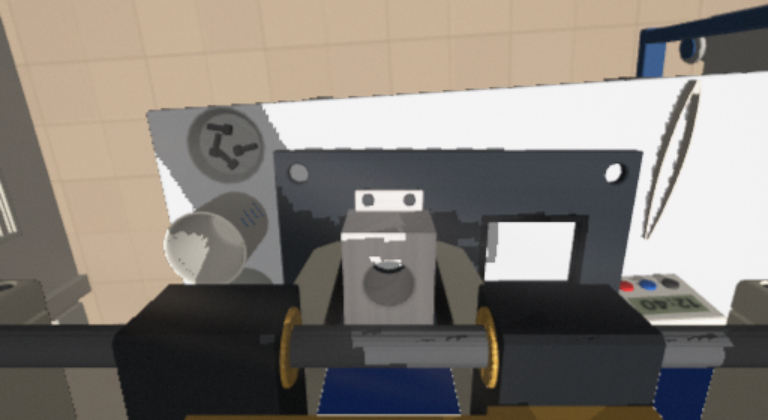

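```bash
python3 - <<'E'
from h import *
f=load('w9')
cv2.imwrite('pics/w9c.png',cv2.resize(f['color'][150:250,170:440],None,fx=2.96,fy=2.96,interpolation=cv2.INTER_CUBIC))
cv2.imwrite('pics/w9d.png',np.hstack([cv2.resize(f['color'][155:195,x:x+40],None,fx=10,fy=10,interpolation=cv2.INTER_CUBIC) for x in (180,390)]))
E
```

```text
(no output)
```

View pics/w9d.png

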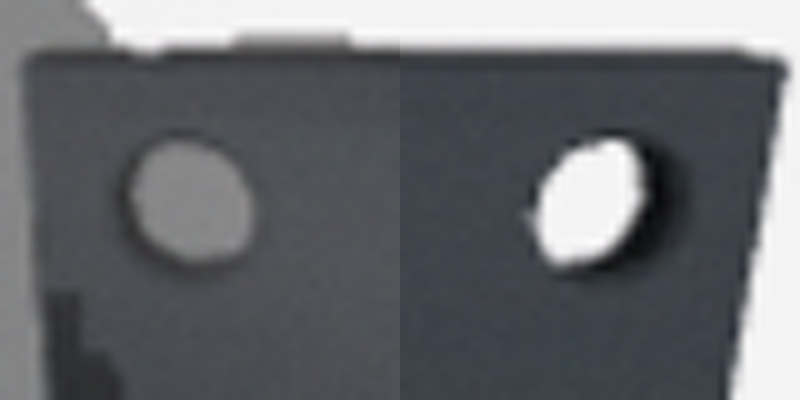

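```bash
python3 - <<'E'
from h import *
f=load('w9')
s=monitor.get_state();tp=np.array([0.44824,-0.25065,0.22398]);T=Ro.from_quat([0.0309,0.99952,.00026,-.0006]).as_matrix()
q=lambda u,v:onplane(f,u,v,tp[2]-.0904)
FL=q(390+(211+.5)/10-.5,155+(207+.5)/10-.5);FR=q(180+(189+.5)/10-.5,155+(204+.5)/10-.5)
print(np.linalg.norm(FL-FR),FL,FR)
t,th,r=fit([FL,FR],LOC[:2]);print(t,th,r)
a=np.radians(th);b=t+np.array([.03*np.sin(a),-.03*np.cos(a)])
d=(np.r_[b,0]-np.r_[tp[:2],0]);print('boss in tool',d@T, 'tool heading-90',np.degrees(np.arctan2(T[1,1],T[0,1]))-90)
# from pregrasp
tp2=np.array([.4487,-.2508]);print('pre',(np.r_[np.array([.44930,-.25105])-tp2,0])@T)
E
```

```text
0.13931041741438588 [ 0.41670507 -0.14831012  0.13358   ] [ 0.40785628 -0.28733923  0.13358   ]
[ 0.45020394 -0.22023838] -3.6417958177200007 [[ 0.   0.3]
 [-0.  -0.3]]
boss in tool [-2.91035245e-05  4.74904599e-04  1.93848336e-07] tool heading-90 -3.5414684862227546
pre [-6.14296367e-04 -2.12460002e-04 -8.49225049e-07]
```

Request:
step_arm:
  plan: "0.05 1 0 0 1; 0.15 3 0 0 1; 0.3 5.5 0 0 1; 0.5 8.5 0 0 1; 0.65 11.5 0 0 1; 0.8 14.5 0 0 1; 0.95 17.5 0 0 1; 1.1 20.5 0 0 1"

```text
time: 13.32
tool_pos: [0.4498, -0.0433, 0.2245]
tool_rot: [0.031, 1.0, 0.0, -0.0]
wrist_force: [0.4, 0.2, -2.0]
width: 0.385
```

Request:
step_arm:
  plan: "0.2 3 0 0 1; 0.35 6 0 0 1; 0.5 9 0 0 1; 0.7 12 0 0 1; 0.8 14.5 0 0 1; 0.9 16.2 0 0 1; 0.95 16.9 0 0 1; 0.95 16.9 0 0 1"

```text
time: 13.98
tool_pos: [0.4508, 0.1259, 0.2246]
tool_rot: [0.029, 1.0, 0.0, -0.0]
wrist_force: [0.5, -0.9, -3.3]
width: 0.381
```

Request:
step_arm:
  plan: "0 0 0 0 1; 0 0 0 0 1; 0 0 0 0 1; 0 0 0 0 1; 0 0 0 0 1; 0 0 0 0 1; 0 0 0 0 1; 0 0 0 0 1"

```text
time: 14.65
tool_pos: [0.4514, 0.1237, 0.2248]
tool_rot: [0.031, 1.0, 0.0, 0.0]
wrist_force: [0.3, 0.1, -3.3]
width: 0.383
```

```bash
python3 - <<'E'
from h import *
s=monitor.get_state();print(s['tool_pos'],s['width'],s['time'],s['wrist_force'],s['tool_rot'])
f=grab('wrist','w10')
cv2.imwrite('pics/w10b.png',cv2.resize(f['color'][60:340],None,fx=1.5,fy=1.5))
f=grab('scene','s10')
cv2.imwrite('pics/s10b.png',cv2.resize(f['color'][120:220,120:260],None,fx=5,fy=5,interpolation=cv2.INTER_CUBIC))
f=grab('side','d10')
cv2.imwrite('pics/d10b.png',cv2.resize(f['color'][150:290,190:340],None,fx=4,fy=4,interpolation=cv2.INTER_CUBIC))
E
```

```text
[0.45135072 0.12366296 0.2247558 ] 0.38346472623446126 14.65 [ 0.33886724  0.11202231 -3.31579258] [3.10640294e-02 9.99517395e-01 2.88947341e-06 5.58612159e-05]
```

View pics/w10b.png

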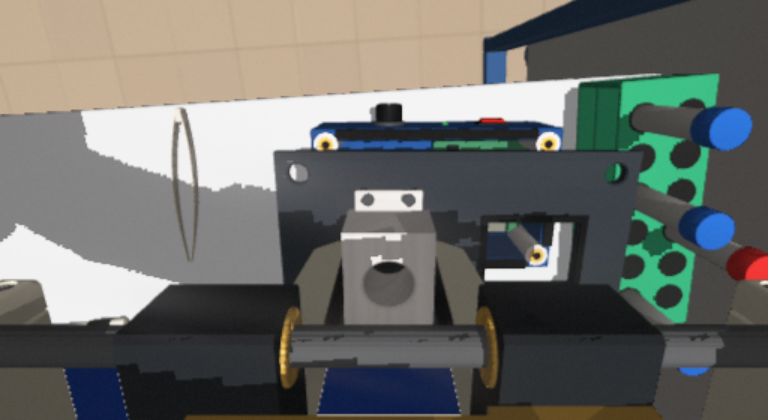

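View pics/s10b.png

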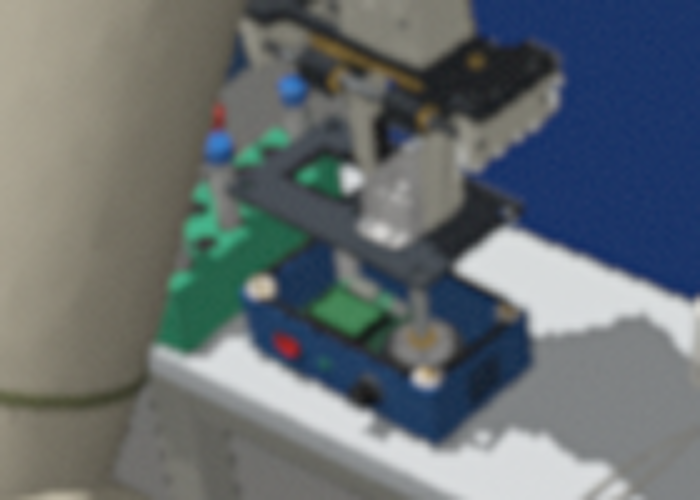

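View pics/d10b.png

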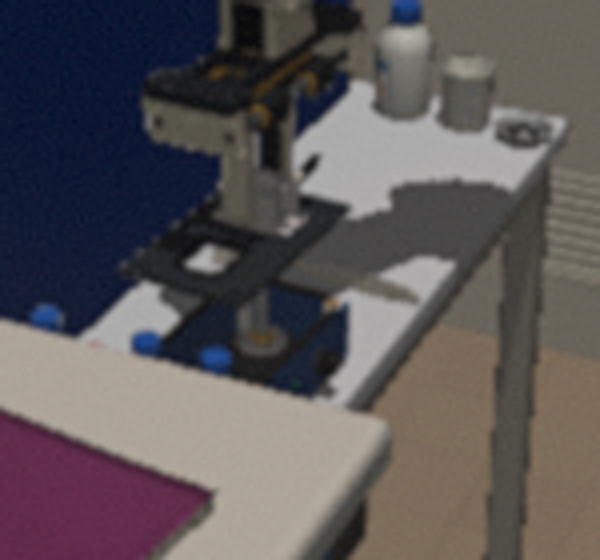

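```bash
python3 - <<'E'
from h import *
f=load('w10')
Z=lambda x,y:cv2.resize(f['color'][y:y+40,x:x+40],None,fx=10,fy=10,interpolation=cv2.INTER_CUBIC)
cv2.imwrite('pics/w10d.png',np.vstack([np.hstack([Z(180,140)[:300],Z(390,140)[:300]]),np.hstack([Z(345,135)[:300],Z(335,210)[:300]])]))
E
```

```text
(no output)
```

View pics/w10d.png

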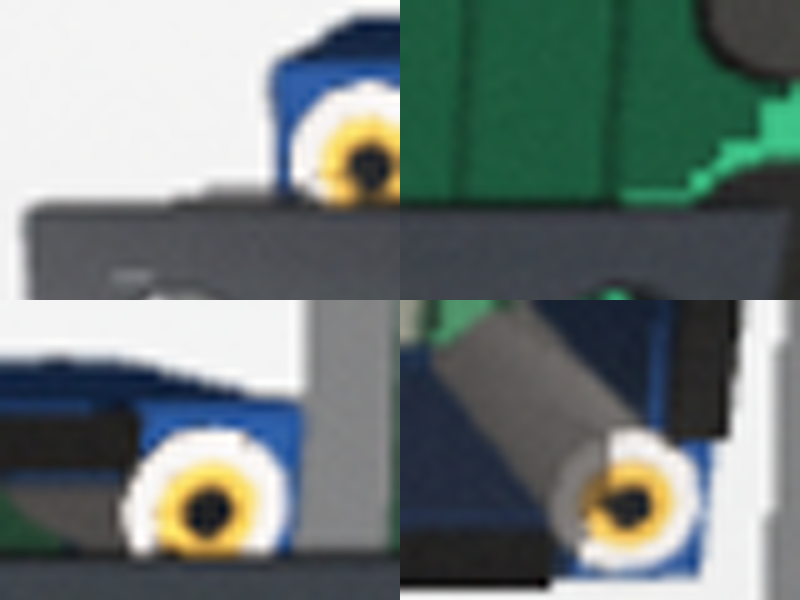

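```bash
python3 - <<'E'
from h import *
f=load('w10')
q=lambda u,v,x,y:onplane(f,x+(u+.5)/10-.5,y+(v+.5)/10-.5,.056)
pts=[q(209,211,345,135),q(371,165,180,140),q(230,205,335,210)]
t,th,r=fit(pts,LOC[:3]);print(t,th,r)
a=np.radians(th);print('shaft',t+np.array([.03*np.sin(a),-.03*np.cos(a)]))
s=monitor.get_state();T=Ro.from_quat(s['tool_rot']).as_matrix();print(np.degrees(np.arctan2(T[1,1],T[0,1]))-90,s['tool_pos'])
E
```

```text
[0.45229604 0.15421095] -3.397515921305109 [[-0.1  0.3]
 [-0.1 -0.4]
 [ 0.2  0.1]]
shaft [0.45051815 0.12426368]
-3.544611638373368 [0.45130579 0.12381089 0.22473394]
```

Request:
step_arm:
  plan: "0.1 0 0.4 -0.2 1; 0.1 0 1 -0.2 1; 0.1 0 1.7 -0.2 1; 0.1 0 2.4 -0.2 1; 0.1 0 3 -0.2 1; 0.1 0 3 -0.2 1; 0.1 0 3 -0.2 1; 0.1 0 3 -0.2 1"

```text
time: 15.47
tool_pos: [0.4503, 0.124, 0.1947]
tool_rot: [0.029, 1.0, -0.0, -0.0]
wrist_force: [0.2, -0.3, -2.5]
width: 0.381
```

```bash
python3 - <<'E'
from h import *
s=monitor.get_state();print(s['tool_pos'],s['width'],s['time'],s['wrist_force'],s['tool_rot'])
f=grab('wrist','w11')
cv2.imwrite('pics/w11b.png',cv2.resize(f['color'][60:340],None,fx=1.5,fy=1.5))
f=grab('side','d11')
cv2.imwrite('pics/d11b.png',cv2.resize(f['color'][150:290,190:340],None,fx=4,fy=4,interpolation=cv2.INTER_CUBIC))
E
```

```text
[0.45028986 0.1240353  0.19467466] 0.38095906554637404 15.4667 [ 0.24889399 -0.31423959 -2.53096068] [ 2.90158542e-02  9.99578948e-01 -4.80215926e-06 -7.92083738e-05]
```

View pics/w11b.png

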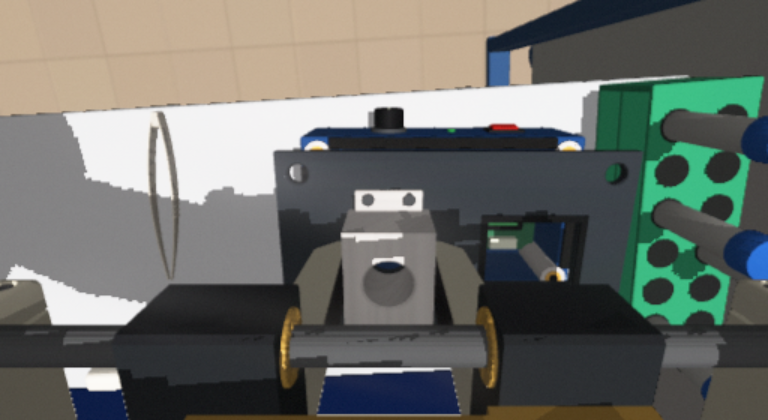

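View pics/d11b.png

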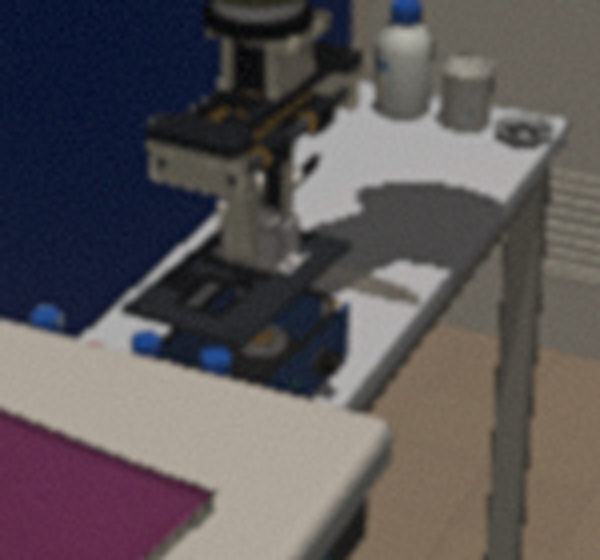

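Request:
step_arm:
  plan: "0 0 0.3 0 1; 0 0 0.7 0 1; 0 0 1.1 0 1; 0 0 1.5 0 1; 0 0 1.9 0 1; 0 0 2.3 0 1; 0 0 2.5 0 1; 0 0 2.5 0 1"

```text
time: 16.23
tool_pos: [0.4501, 0.1239, 0.1692]
tool_rot: [0.029, 1.0, -0.0, -0.0]
wrist_force: [-0.7, 0.7, -3.1]
width: 0.386
```

Request:
step_arm:
  plan: "0 0 0.2 0 1; 0 0 0.4 0 1; 0 0 0.6 0 1; 0 0 0.6 0 1; 0 0 0.6 0 1; 0 0 0.6 0 1; 0 0 0.6 0 1; 0 0 0.6 0 1"

```text
time: 16.9
tool_pos: [0.4503, 0.1238, 0.1638]
tool_rot: [0.029, 1.0, 0.0, 0.0]
wrist_force: [-1.4, 0.5, -2.3]
width: 0.387
```

```bash
python3 - <<'E'
from h import *
s=monitor.get_state();print(s['tool_pos'],s['width'],s['time'],s['wrist_force'],s['tool_rot'])
f=grab('wrist','w12')
Z=lambda x,y:cv2.resize(f['color'][y:y+40,x:x+40],None,fx=10,fy=10,interpolation=cv2.INTER_CUBIC)
cv2.imwrite('pics/w12d.png',np.hstack([Z(180,150),Z(390,150)]))
cv2.imwrite('pics/w12b.png',cv2.resize(f['color'][60:340],None,fx=1.5,fy=1.5))
P=cloud(f);T=Ro.from_quat(s['tool_rot']).as_matrix();Q=(P-s['tool_pos'])@T
m=(abs(Q[...,2]-.09)<.012)&(Q[...,0]>-.02)&(Q[...,0]<.045)&(abs(Q[...,1])<.11)
q=Q[m];A=np.c_[q[:,0],q[:,1],np.ones(len(q))]
for _ in range(5):
    c=np.linalg.lstsq(A,q[:,2],rcond=None)[0];e=abs(A@c-q[:,2]);k=e<.0025;A=A[k];q=q[k]
print(len(q),c,'underside',s['tool_pos'][2]-c[2]-.005)
f=grab('scene','s12')
cv2.imwrite('pics/s12b.png',cv2.resize(f['color'][140:240,120:260],None,fx=5,fy=5,interpolation=cv2.INTER_CUBIC))
f=grab('side','d12')
cv2.imwrite('pics/d12b.png',cv2.resize(f['color'][170:290,190:340],None,fx=5,fy=5,interpolation=cv2.INTER_CUBIC))
E
```

```text
[0.45034878 0.12383581 0.16382147] 0.38651604824074814 16.9 [-1.35332748  0.49859921 -2.32112422] [2.92221005e-02 9.99572938e-01 1.12175443e-05 1.03949110e-04]
12319 [0.00430469 0.0019692  0.09042138] underside 0.06840009795098215
```

View pics/w12d.png

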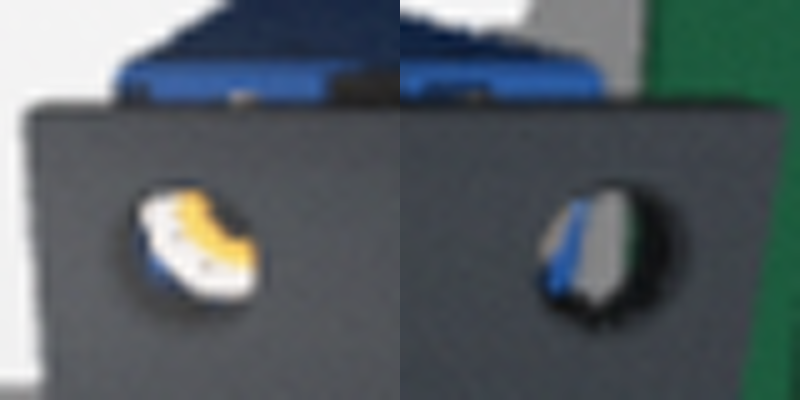

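View pics/w12b.png

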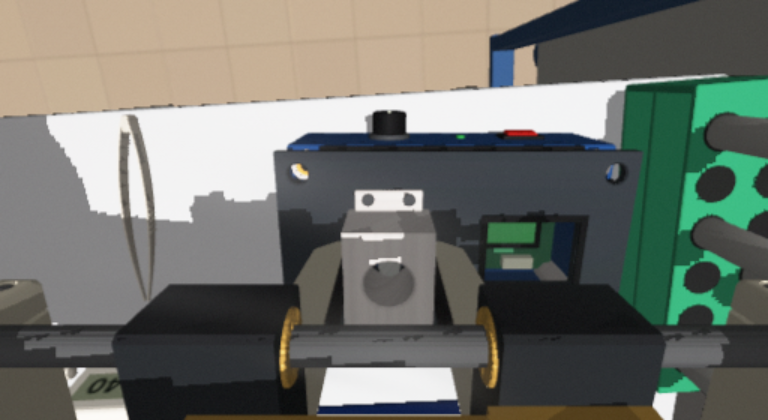

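View pics/s12b.png

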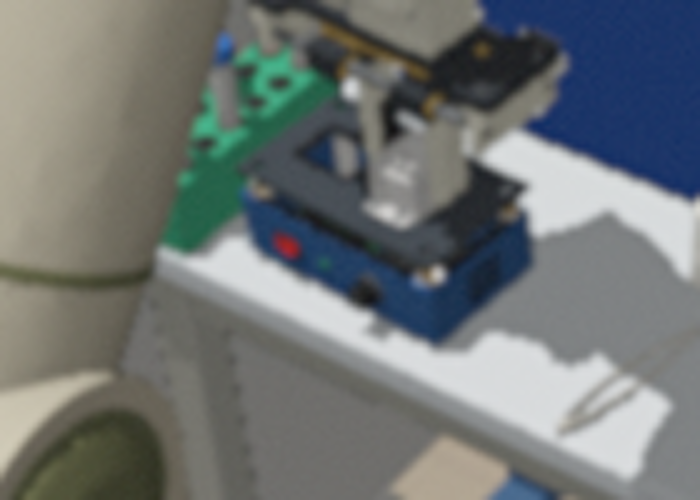

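View pics/d12b.png

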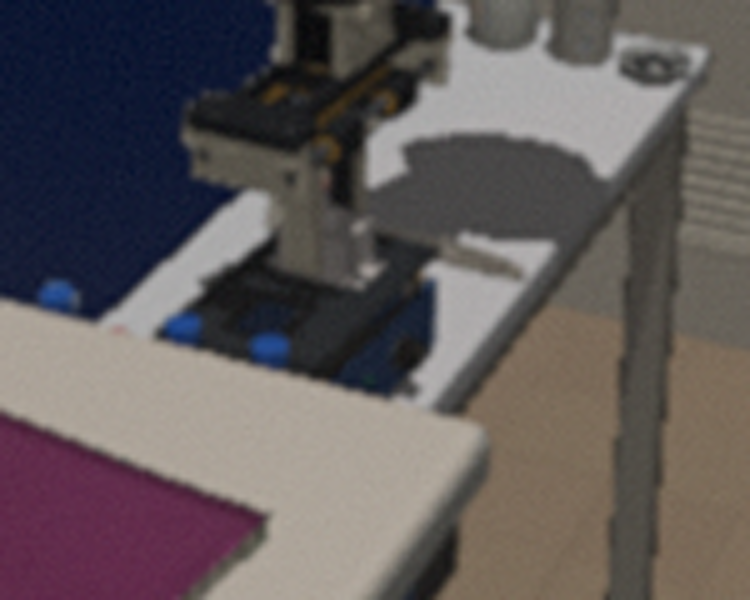

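```bash
python3 - <<'E'
from h import *
f=load('w12')
a=np.radians(-3.395);R=np.array([[np.cos(a),-np.sin(a)],[np.sin(a),np.cos(a)]]);t=np.array([.4524,.1543])
for l in LOC[:2]:
    p=proj(f,np.r_[R@l+t,.056]);print('thread',p, 'in crop10',((p-[390 if l[1]>0 else 180,150])+.5)*10-.5)
# plate holes top rims measured
for (u,v,x) in [(213,252,390),(190,252,180)]:
    print('plate hole',onplane(f,x+(u+.5)/10-.5,150+(v+.5)/10-.5,.0734))
for l in LOC[:2]: print('thread world',R@l+t)
for l in [(-.048,.08),(-.048,-.08)]: p=proj(f,np.r_[R@np.array(l)+t,.056]);print('corner',((p-[390 if l[1]>0 else 180,150])+.5)*10-.5)
E
```

```text
thread [398.11790448 169.98152803] in crop10 [ 85.67904478 204.31528028]
thread [203.35905833 169.87424822] in crop10 [238.09058327 203.24248216]
plate hole [0.41824806 0.22606618 0.0734    ]
plate hole [0.41008293 0.08703967 0.0734    ]
thread world [0.41861204 0.22642748]
thread world [0.41032134 0.08667318]
corner [247.44132046  65.53297607]
corner [89.02518358 64.46380315]
```

```bash
python3 - <<'E'
from h import *
s=monitor.get_state();print(s['tool_pos'],s['time'],abs(s['dq']).max())
print(order.sign_off())
E
```

```text
[0.45031492 0.12386109 0.16378719] 17.05 0.002282221435556163
the job is handed in; nothing more can be done
None
```

The job is handed in at 17 s, with the plate still held in the fingers over the mixer. No verdict was reported back.

- **Forceps:** I lifted them off the mixer and laid them on the bare strip at about (0.445, −0.035) m. They were released at table level, and later pictures show them lying there clear of the mixer.
- **Plate:** I gripped it by the boss flats; the opening read 36 mm, as it should. I then carried it over and lowered it around the shaft, with the window over the display.

**Last checks:**
- The underside is 0.068 m above the table, so about 12 mm above the mixer's top face.
- Tilt is about 0.3°.
- The two front holes measure within about 0.6 mm of their threads, and one thread is visible through its hole.
- The wrist force shows only the plate's weight (2–3 N), so there is no sign of contact with the mixer. The arm was still.

**Not seen directly:**
- The back holes were hidden at the end. Their alignment follows from the plate and mixer poses, whose yaws agree to about 0.2°.
- The visible outer corners of the mixer sat a few pixels inside where I predicted them, equally on both sides. I took that to be rounded corners.

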